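# Roll a stone inlay flush into a box lid

### The job

The eight stone strips laid in the box lid still stand proud of its rim. Take the hand roller by its handle and roll it along the whole row from one end to the other, bearing down firmly and steadily but not so hard as to crack the stone, until every strip is flush with the rim; keep the fingers off the stone and the lid. Then lay the roller back on the bench, standing on its wheel and the end of its handle, clear of the lid and its board, and leave the other tools where they are.

Things in the scene. Friction and masses are not known exactly. Their poses are not given: they have to be found in the camera images.
- panel: Wooden box lid in low fences on a plywood board (220 x 140 x 10 mm) fixed to the bench, and the stone strips in the lid. Origin at bench level under the lid's middle; x along the lid, y across it, z up. Lid frame 164 mm (x) x 102 mm (y), rim 9 mm wide, its top 28 mm above the bench; fences and board are lower.
- panel_top (a point): Centre of the lid's top, level with the rim, 28 mm above the bench; axes as body panel. In the lid's recess eight stone strips (marble and grey stone in turn) lie side by side, each 17 mm (x) x 82 mm (y), pitch 18 mm, centres at x = -63, -45, ... 63 mm: one sheet 143 x 82 mm.
- roller: Loose hand roller, 0.35 kg: hard black rubber wheel, 44 mm diameter, 70 mm wide, turning freely in a steel yoke; flat-sided wooden handle 26 mm wide, 28 mm thick, 164 mm long, sloping from 97 mm high over the wheel down to its butt, on the bench 123 mm behind the axle. It rests on wheel and butt. Origin: foot of the wheel, mid-width; x from butt to wheel (rolling direction), y along the axle, z up.
- roller_grip (a point): Best grip: centre of the handle 26 mm behind the axle, 65 mm above the wheel's foot. Grip across its 26 mm (along the roller's y), best square to the 27 degree slope, firmly (80 N or more). To roll, raise the handle until about level: its butt clears the lid and the grip stands over the axle, so the roller does not pivot. The wheel's near side is 28 mm from the grip, the 81 mm wide yoke 20 mm ahead of it.
- roller_wheel (a joint): Turn of the wheel in its yoke, rad, 0 at the start; positive when it rolls towards the roller's +x. 1 rad is 22 mm of rolling. No stops.
- hammer_grip (a point): Bystander: hammer lying across the bench beyond the work; this point lies on its handle.
- bench_block: Bystander: square steel block 100 x 100 x 22 mm; origin at the centre of its underside.
- anvil: Bystander: small steel anvil with one horn, about 135 mm long, 52 mm high; origin under its foot.
- can: Bystander: open metal can 92 mm diameter, 130 mm high, with tool handles standing in it up to 200 mm; origin at the centre of its underside.
- strip1 (a joint): Height of stone strip 1 (centre at x = -63 mm of the lid) above the rim, m: 0 = flush, 0.003 to 0.0055 at the start. It only sinks straight down into its stiff setting bed: under less than 7 N it stays, at 15 N it sinks some 30 mm/s; it stays where it is left and cannot sink below flush. The stone cracks if the roller bears on it with over 60 N.
- strip2 (a joint): Height of stone strip 2 (centre at x = -45 mm of the lid) above the rim, m: 0 = flush, 0.003 to 0.0055 at the start. Sinks like strip 1.
- strip3 (a joint): Height of stone strip 3 (centre at x = -27 mm of the lid) above the rim, m: 0 = flush, 0.003 to 0.0055 at the start. Sinks like strip 1.
- strip4 (a joint): Height of stone strip 4 (centre at x = -9 mm of the lid) above the rim, m: 0 = flush, 0.003 to 0.0055 at the start. Sinks like strip 1.
- strip5 (a joint): Height of stone strip 5 (centre at x = 9 mm of the lid) above the rim, m: 0 = flush, 0.003 to 0.0055 at the start. Sinks like strip 1.
- strip6 (a joint): Height of stone strip 6 (centre at x = 27 mm of the lid) above the rim, m: 0 = flush, 0.003 to 0.0055 at the start. Sinks like strip 1.
- strip7 (a joint): Height of stone strip 7 (centre at x = 45 mm of the lid) above the rim, m: 0 = flush, 0.003 to 0.0055 at the start. Sinks like strip 1.
- strip8 (a joint): Height of stone strip 8 (centre at x = 63 mm of the lid) above the rim, m: 0 = flush, 0.003 to 0.0055 at the start. Sinks like strip 1.
Mind the look-alikes: they are no part of the job. Leave any turquoise look-alike of the roller alone.

How it is judged (in metres and radians):
On the way:
1. the roller is rolled along the strips under load: its wheel has turned at least 4 rad (about 90 mm) either way since the start while it presses on the lid with more than 3 N ((value of joint roller_wheel above 4 rad or value of joint roller_wheel below -4 rad) and contact force between roller and panel above 3 N), for 0.1 s.
At the end, for the whole second after the job is handed in: all eight strips are within 1.5 mm of flush with the lid's rim; the roller is released and at rest, upright on the bench on its wheel and handle butt (foot of the wheel less than 12 mm above the bench, tilted less than 0.2 rad), not touching the lid or its board (value of joint each of strip1, strip2, strip3, strip4, strip5, strip6, strip7, strip8 below 0.0015 m and height (world z) of roller below 0.012 m and angle between roller's own z axis and vertical below 0.2 rad and contact force between roller and panel below 0.1 N and linear speed of roller below 0.02 m/s).
It fails at once if the roller bears on the stone or the lid with over 60 N, which cracks it (contact force between roller and panel above 60 N).
It fails at once if the fingers press on the stone strips, the lid or its board (over 2 N) (contact force between the fingers and panel above 2 N).
It fails at once if another tool (hammer, steel block, anvil or can) is moved by over 30 mm (distance of any of hammer_grip, bench_block, anvil, can from where it was at the start of the episode above 0.03 m).
It also fails if it takes over 67 s, if anything falls off the work surface, if the arm or the gripper's body presses on something with over 40 N, if the wrist force passes 120 N, or if a joint passes its speed limit or range.

### The arm

A 6-joint arm with a two-finger parallel gripper is mounted at the origin on the work surface. World frame = base frame: x ahead of the robot, y to its left, z up, the work surface at z = 0. Lengths are in mm, angles in rad, forces in N, time in s.
With the tool pointing down it reaches from about 275 to 1000 mm from the base axis. Payload 8.4 kg.
Tool frame: the origin (TCP) lies between the finger pads; the fingertips stand r.tips_ahead ahead of it and the grasp point (between the pads) lies 6 mm ahead of it (r.tips_ahead is the distance from the TCP to the fingertips, in mm); z points along the fingers, y is the line along which they close (so a half turn about z gives the same grasp; the last joint's range is limited). The gripper opens to 85 mm and grips with 20 to 120 N. Pads are 22 mm wide; open, the fingers measure 114 mm over their backs; the gripper's body (76 mm by 85 mm) begins 54 mm behind the grasp point. The pads swing forward as they close: fully open they stand 13 mm farther back than shut.
Start: joints at [-0.002, 0.353, 1.633, -0, 1.155, -0.002], TCP at [625.002, -0, 256.281] pointing down, gripper open.
Joint ranges: [-2.63, 2.63], [-0.92, 2.1], [0.06, 2.66], [-1.3, 4.44], [0, 2.69], [-3.02, 3.02]. Speed limits (rad/s): [2.22, 2.22, 2.79, 3.14, 3.14, 3.14].

### API

Orientations are given as [roll, pitch, yaw] about the fixed x, y, z axes, in that order (R = Rz(yaw) Ry(pitch) Rx(roll)).
In Python, from rig import r gives the robot as it stands.
- The arm moves only by the tool carry_out, never from a script. Its arguments are lists of equal length, an entry for each row: "delta_pos": the shift along the tool's x, y, z in m, a list of three; "rot": the turn, a rotation vector about the tool's x, y, z in degrees, a list of three. A call has 1 to 8 rows; each row is the pose to reach, as a shift and turn from the pose commanded when the call began, along the tool's axes at that moment; what a row does not reach only later rows make up. A row lasts 1/8 s, in which the tool goes at most 62.5 mm and 10.7 degrees, less where a joint would pass 70% of its speed; a pose out of reach is approached as far as the arm can. A call with a gripper value outside its range is refused whole. "claw" is the finger opening in m, from 0 to 0.0854, set as the call begins (left out, the last holds). The fingers move at their own pace and stop on an object; "grip_force" is the grip in N (left out, the last holds). Time passes only in rows, so rows that repeat a pose let the fingers close. It gives the time, the measured TCP pose, the force, the opening and the grip force at its end, in the units of the state.
- r.sense(): the state, without advancing time (a new reading comes with each control period).
- r.grab_frame(name): name is "scene" or "side" or "wrist"; returns the picture (480x640x3 uint8, blue, green, red); there is no depth.
- r.camera_info(name): a dict with "fx", "fy", "cx", "cy" (pixels), "distortion" ([k1, k2, p1, p2, k3] as OpenCV has them; the pictures are not rectified), "pose" (4x4, takes a point from camera to world coordinates); the wrist camera has in their place "hand_eye" (4x4, takes a point from camera to tool coordinates, whose origin is the TCP and whose axes are the flange's). Camera axes: x right, y down, z forward; pixel columns grow to the right and rows downward; lengths in mm; the calibration is good to about 2 mm. A picture is of the moment at which its call begins: read the wrist's pose just before it. camera_info takes no time and is no camera call.
- r.sign_off(): hands the job in; it is judged then, once.
Trained networks look in the newest picture that a camera, given by its name, has taken for a name from the list of things; names that differ only in an ending like _2 or _b are one class to them, and where a whole thing is asked for, a point or a joint stands for the part that bears it (a point fixed in the world has none). Each returns a list of dicts, best first, with "p" (0 to 1); they miss things now and then, are a little off and sometimes report something else, mostly with a low value. They report only what shows in the picture. A call takes as long as a camera call. They do not tell look-alikes from the thing itself.
- r.recognise(thing, camera): "box" ([left, top, right, bottom] in pixels, round what is visible of it).
- r.cut_out(thing, camera): "mask" (480x640 bool, what is visible of it) and "box" ([left, top, right, bottom] in pixels, round what is visible of it).
The state is a dict: "clock": time; "qpos": joint angles; "qvel": joint speeds; "joint_efforts": joint torques, N m; "eef_pos": TCP position; "tcp_rot": TCP orientation; "contact_force": force on the tool from outside, world axes, zero at the start; "wrist_torque": the same for the moment, N m; "opening": opening from 0.0 (shut) to 1.0 (fully open); "grasp_force": force on a finger pad.
Only numpy, scipy, OpenCV 4.12 (cv2) and the standard library are available. Lean on these libraries where they do the work, as an engineer would, in place of code of your own. Each camera call takes 0.05 s, during which the arm holds its last target. There are 200 camera calls.

## Working session

There is one attempt and no reset: what is moved stays moved. The work goes in short steps, Python scripts to look and compute and a tool call to move; the robot and the scene stay as the last step left them, time stands still between calls to the robot, and variables do not carry over. Pictures are saved under pics/ and viewed, at most 10 in all, crops included, and the job is handed in when it is done.

Besides the shell and the picture viewer there is one more tool, called after ">>>" in YAML: its name, and indented under it one key for each argument. carry_out: Moves the arm, as the interface text tells. Its arguments: {"type":"object","properties":{"delta_pos":{"type":"array","items":{"type":"array","items":{"type":"number"}}},"rot":{"type":"array","items":{"type":"array","items":{"type":"number"}}},"claw":{"type":"number"},"grip_force":{"type":"number"}},"required":["delta_pos","rot"]}

```bash
mkdir -p pics
python3 - <<'E'
from rig import r
import cv2
s=r.sense();print(s['clock'],s['eef_pos'],s['tcp_rot'],s['contact_force'],r.tips_ahead)
a=r.grab_frame('scene');b=r.grab_frame('side')
cv2.imwrite('pics/scene.png',a);cv2.imwrite('pics/side.png',b)
for n in('scene','side'):
  print(r.camera_info(n))
  for t in('roller','panel'):
    print(n,t,[(d['box'],d['p']) for d in r.recognise(t,n)])
print(r.camera_info('wrist'))
E
```

```text
0.0 [6.24535902e+02 1.05581537e-02 2.55556916e+02] [-3.14015160e+00 -1.53364418e-05  1.57082454e+00] [-1.09961422 -0.39569275 -0.02037707] 25.0
{'fx': 510.3099276750154, 'fy': 510.3099276750154, 'cx': 309.57039315310953, 'cy': 236.08636704866578, 'distortion': array([-0.11097333,  0.        ,  0.        ,  0.        ,  0.        ]), 'pose': array([[-7.88470438e-01,  4.87418457e-01, -3.75150126e-01,
         1.08696205e+03],
       [ 6.15032779e-01,  6.31733114e-01, -4.71855860e-01,
         6.34589163e+02],
       [ 7.00350197e-03, -6.02774021e-01, -7.97881213e-01,
         1.16491195e+03],
       [ 0.00000000e+00,  0.00000000e+00,  0.00000000e+00,
         1.00000000e+00]])}
scene roller [([258.5, 294.9, 317.4, 344.2], 0.84), ([410.9, 231.7, 445.3, 277.2], 0.81), ([333.1, 270.4, 396.6, 309.6], 0.69), ([412.9, 354.4, 462.3, 399.7], 0.65), ([266.2, 205.7, 286.3, 218.9], 0.17)]
scene panel [([236.9, 190.6, 311.1, 256.5], 0.57), ([283.9, 209.3, 290.6, 218.1], 0.21)]
{'fx': 505.74297375303405, 'fy': 505.74297375303405, 'cx': 315.7613456593314, 'cy': 246.93712129944572, 'distortion': arra
[... 432 characters left out ...]
2.8, 212.4, 298.4, 248.8], 0.84), ([173.6, 222.9, 219.8, 285.3], 0.84), ([280.4, 229.5, 297.2, 249.1], 0.17)]
side panel [([310.2, 267.2, 413.6, 344.3], 0.96)]
{'fx': 420.25034647257104, 'fy': 420.25034647257104, 'cx': 323.0108235103202, 'cy': 241.31262257220823, 'distortion': array([0.02895023, 0.        , 0.        , 0.        , 0.        ]), 'hand_eye': array([[-3.31245063e-04, -9.48065718e-01, -3.18074337e-01,
         8.06213824e+01],
       [ 9.99999816e-01, -4.75783487e-04,  3.76732724e-04,
         4.80839840e-01],
       [-5.08501898e-04, -3.18074154e-01,  9.48065701e-01,
        -1.16898459e+02],
       [ 0.00000000e+00,  0.00000000e+00,  0.00000000e+00,
         1.00000000e+00]])}
```

View pics/scene.png

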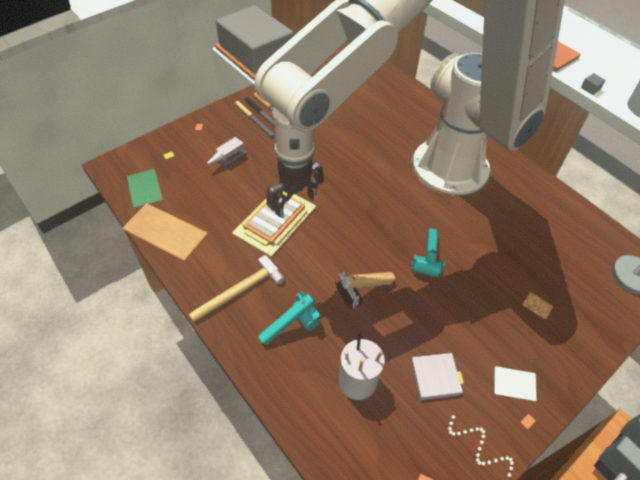

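View pics/side.png

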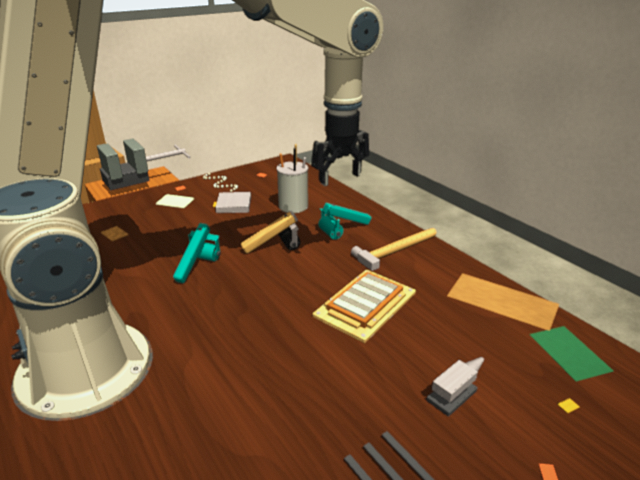

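The scene picture shows the real roller (wooden handle, black wheel) at about (365,288) and the lid at (275,220). The side picture has them at (270,232) and (365,302). The turquoise ones are look-alikes.

```bash
cat > h.py <<'E'
import numpy as np,cv2
from rig import r
from scipy.spatial.transform import Rotation as R
def tool():
    s=r.sense();T=np.eye(4);T[:3,:3]=R.from_euler('xyz',s['tcp_rot']).as_matrix();T[:3,3]=s['eef_pos'];return T
def cam(n,T=None):
    c=r.camera_info(n);K=np.array([[c['fx'],0,c['cx']],[0,c['fy'],c['cy']],[0,0,1]])
    return K,c['distortion'],(c['pose'] if 'pose' in c else T@c['hand_eye'])
def rays(C,uv):
    K,d,P=C;u=cv2.undistortPoints(np.array(uv,float).reshape(-1,1,2),K,d).reshape(-1,2)
    return P[:3,3],np.c_[u,np.ones(len(u))]@P[:3,:3].T
def plane(C,uv,z):
    o,v=rays(C,uv);return o+v*((z-o[2])/v[:,2])[:,None]
def proj(C,X):
    K,d,P=C;Q=np.linalg.inv(P);return cv2.projectPoints(np.array(X,float).reshape(-1,1,3),cv2.Rodrigues(Q[:3,:3])[0],Q[:3,3],K,d)[0].reshape(-1,2)
def tri(Cs,uvs):
    A=np.zeros((3,3));b=np.zeros(3)
    for C,uv in zip(Cs,uvs):
        o,v=rays(C,[uv]);v=v[0]/np.linalg.norm(v[0]);M=np.eye(3)-np.outer(v,v);A+=M;b+=M@o
    return np.linalg.solve(A,b)
E
python3 - <<'E'
from h import *
np.set_printoptions(precision=1,suppress=True)
S,D=cam('scene'),cam('side')
print('roller scene: wheel, butt',plane(S,[(350,295)],25),plane(S,[(393,278)],15))
print('roller side: wheel, butt',plane(D,[(291,237)],25),plane(D,[(246,247)],15))
print('board corners side',plane(D,[(369,271),(415,292),(365,339),(314,314)],10))
print('board scene',plane(S,[(233,237),(287,191),(316,209),(268,253)],10))
print('hammer',plane(S,[(272,268),(193,318)],15)); print('can,anvil,block',plane(S,[(360,375),(228,153),(438,376)],10))
print('teal',plane(S,[(428,265),(432,235),(310,310),(263,338)],20))
E
```

```text
roller scene: wheel, butt [[585.6 174.5  25. ]] [[456.1 201.4  15. ]]
roller side: wheel, butt [[583.4 160.1  25. ]] [[464.8 198.8  15. ]]
board corners side [[ 668.4  -71.2   10. ]
 [ 701.7 -200.5   10. ]
 [ 500.9 -259.6   10. ]
 [ 459.4 -131.7   10. ]]
board scene [[ 717.9 -178.5   10. ]
 [ 492.6 -225.9   10. ]
 [ 467.2 -115.9   10. ]
 [ 671.1  -72.4   10. ]]
hammer [[692.9 -22.3  15. ]
 [940.2 -20.8  15. ]]
can,anvil,block [[ 703.3  350.5   10. ]
 [ 545.7 -477.3   10. ]
 [ 558.6  468.6   10. ]]
teal [[354.3 231.9  20. ]
 [270.9 166.9  20. ]
 [692.5 143.7  20. ]
 [831.8 134.8  20. ]]
```

Run:
```python
from h import *
T=tool();a=r.grab_frame('wrist');cv2.imwrite('pics/w1.png',a);np.save('w1.npy',T)
```

>>> carry_out:
  delta_pos:
    - [0.01,-0.035,-0.075]
    - [0.01,-0.035,-0.075]
    - [0.01,-0.035,-0.075]
    - [0.01,-0.035,-0.075]
    - [0.01,-0.035,-0.075]
    - [0.01,-0.035,-0.075]
    - [0.01,-0.035,-0.075]
    - [0.01,-0.035,-0.075]
  rot:
    - [0,0,10]
    - [0,0,20]
    - [0,0,30]
    - [0,0,40]
    - [0,0,50]
    - [0,0,60]
    - [0,0,70]
    - [0,0,80]
  claw: 0.085

```text
clock: 1.35
eef_pos: [590.0, 10.0, 331.3]
tcp_rot: [3.142, -0.0, 0.169]
contact_force: [-0.2, 0.3, -0.1]
opening: 0.997
grasp_force: 0.0
```

Run:
```python
from h import *
r.grab_frame('wrist');T=tool();a=r.grab_frame('wrist');cv2.imwrite('pics/w2.png',a);np.save('w2.npy',T);print(T,r.sense()['qpos'])
```

```text
[[ 9.87172920e-01  1.59654693e-01 -6.95557084e-05  5.89947759e+02]
 [ 1.59654696e-01 -9.87172921e-01  3.55580889e-05  1.00156467e+01]
 [-6.29864961e-05 -4.62068779e-05 -9.99999997e-01  3.31253987e+02]
 [ 0.00000000e+00  0.00000000e+00  0.00000000e+00  1.00000000e+00]] [ 1.44206097e-02  2.36480195e-01  1.62417357e+00 -1.49749091e-05
  1.28100220e+00  1.41271093e+00]
```

View pics/w2.png

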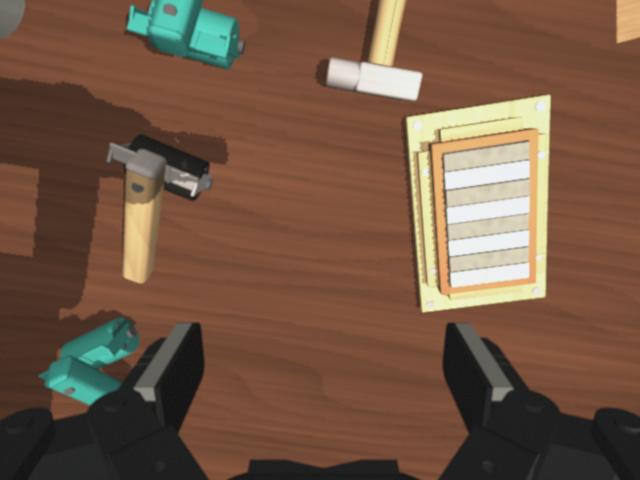

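View pics/w1.png

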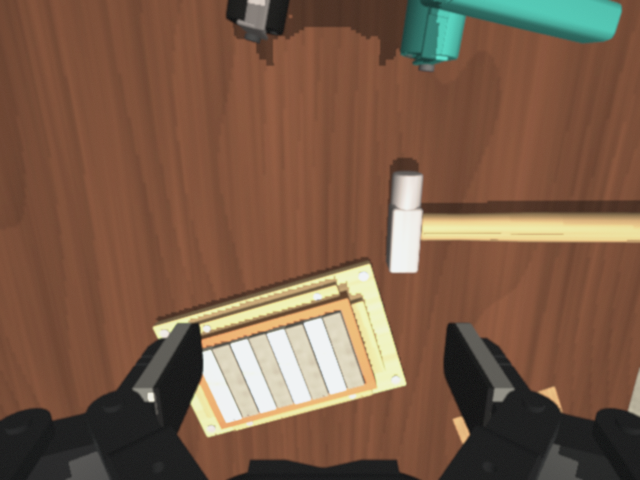

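Picture w2 shows the roller with its wheel near (165,165) and its handle butt near (137,280). The lid has its outer corners near (430,144), (537,128), (536,288) and (439,294). Picture w1 shows the lid partly behind a finger. I'll enlarge both for accurate corners.

Run:
```python
import cv2,numpy as np
a=cv2.imread('pics/w2.png');b=cv2.imread('pics/w1.png')
z=np.zeros((560,780,3),np.uint8)
c=cv2.resize(a[125:290,100:220],None,fx=3,fy=3,interpolation=cv2.INTER_CUBIC);z[:495,:360]=c
d=cv2.resize(a[115:305,420:550],None,fx=2.9,fy=2.9,interpolation=cv2.INTER_CUBIC);z[:d.shape[0],370:370+d.shape[1]]=d
cv2.imwrite('pics/z1.png',z)
```

```text
(no output)
```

View pics/z1.png

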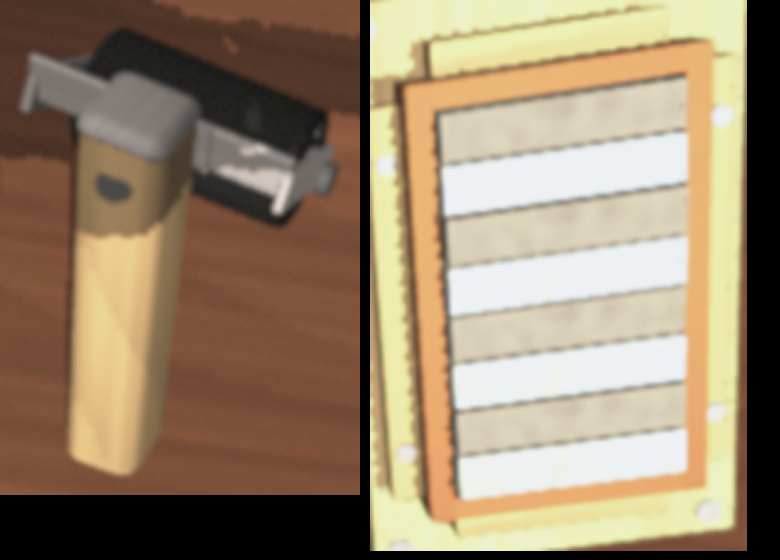

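```bash
cat > fit.py <<'E'
from h import *
from scipy.optimize import least_squares,minimize
np.set_printoptions(precision=1,suppress=True)
C1,C2=cam('wrist',np.load('w1.npy')),cam('wrist',np.load('w2.npy'))
def Rz(a): return R.from_euler('z',a).as_matrix()
# panel
out=np.array([[82,51],[82,-51],[-82,-51],[-82,51]]);st=np.array([[71.5,41],[71.5,-41],[-71.5,-41],[-71.5,41]])
o2=[(431.4,144),(537.9,129.1),(535.9,281.9)];s2=[(443.1,153.6),(529.3,140.5),(529.3,277.1),(451,287.4)];o1=[(349,299),(375,387),(220,426)]
def f(p):
    W=lambda q,z:np.c_[q,np.full(len(q),z)]@Rz(p[2]).T+[p[0],p[1],0]
    return np.r_[proj(C2,W(out[:3],p[3]))-o2,proj(C2,W(st,p[3]+4))-s2,proj(C1,W(out[:3],p[3]))-o1].ravel()
s=least_squares(f,[582,-155,.28,28]);print('panel x y yaw z',s.x,np.degrees(s.x[2]));print(s.fun.reshape(-1,2))
# roller
def box(cx,cz,l,t,w,a):
    P=[];
    for i in(-1,1):
        for k in(-1,1):
            for j in(-1,1): P.append([cx+i*l/2*np.cos(a)-k*t/2*np.sin(a),j*w/2,cz+i*l/2*np.sin(a)+k*t/2*np.cos(a)])
    return np.array(P)
a=np.radians(27);th=np.linspace(0,6.28,24)
parts=[box(-56.4,49.7,164,27,25,a),np.vstack([np.c_[22*np.cos(th),np.full(24,y),22+22*np.sin(th)] for y in(-35,35)]),]
def sil(C,p):
    m=np.zeros((480,640),np.uint8)
    for q in parts:
        u=proj(C,q@Rz(p[2]).T+[p[0],p[1],p[3] if len(p)>3 else 0]);cv2.fillConvexPoly(m,(cv2.convexHull(u.astype(np.float32))*16).astype(np.int32),1,shift=4)
    return m>0
pick=lambda n,c:min(r.cut_out('roller',n),key=lambda d:np.hypot((d['box'][0]+d['box'][2])/2-c[0],(d['box'][1]+d['box'][3])/2-c[1]))
V=[]
for n,C,c in(('wrist',C2,(160,208)),('scene',cam('scene'),(365,288)),('side',cam('side'),(270,231))):
    d=pick(n,c);print(n,d['box'],d['p']);V.append((C,d['mask']))
def cost(p,V): return sum(1-(sil(C,p)&m).sum()/(sil(C,p)|m).sum() for C,m in V)
for VV,p0 in((V[:1],[584,168,-.26]),(V,[584,168,-.26,0])):
    b=None
    for dy in(-.2,0,.2):
        q=np.array(p0,float);q[2]+=dy
        sx=np.array([q]+[q+np.eye(len(q))[i]*[15,15,.15,15][i] for i in range(len(q))])
        o=minimize(cost,q,args=(VV,),method='Nelder-Mead',options=dict(initial_simplex=sx))
        if b is None or o.fun<b.fun:b=o
    print('roller x y yaw z',b.x,np.degrees(b.x[2]),b.fun,[cost(b.x,[v]) for v in V])
E
python3 fit.py
```

```text
panel x y yaw z [ 584.5 -163.6    0.3   23.7] 17.295520251740044
[[ 0.4  0.1]
 [ 0.  -0.8]
 [-1.1  0.1]
 [ 0.6  0.2]
 [-0.3  0.8]
 [-2.1 -1.2]
 [-0.7 -1.9]
 [-2.4 -0.2]
 [ 0.6  1.2]
 [ 0.6  2.7]]
wrist [107.1, 137.9, 213.3, 283.4] 0.89
scene [409.2, 229.6, 446.7, 273.7] 0.97
side [239.7, 212.3, 299.6, 256.3] 0.65
roller x y yaw z [581.9 164.9  -0.2] -14.035068341465747 0.11950723901447802 [np.float64(0.11950723901447802), np.float64(1.0), np.float64(0.1463229719484458)]
roller x y yaw z [581.9 165.7  -0.3   0.5] -14.535738786172022 1.2428145347289554 [np.float64(0.12648171500630512), np.float64(1.0), np.float64(0.1163328197226502)]
```

```bash
cat >> h.py <<'E'
def rel(pos,tilt,yaw,T=None):
    """TCP target pos, tool x at heading yaw(deg), fingers leaning forward by tilt(deg)"""
    T=tool() if T is None else T
    M=R.from_euler('ZYX',[yaw,-tilt,180],degrees=True).as_matrix()
    G=np.eye(4);G[:3,:3]=M;G[:3,3]=pos
    D=np.linalg.inv(T)@G
    print('delta m',np.round(D[:3,3]/1000,4),'rot',np.round(R.from_matrix(D[:3,:3]).as_rotvec(degrees=True),2));return G
E
python3 - <<'E'
from h import *
a=np.array([.440,-.112,-.891]);p=np.array([551.3,173.2,68.8])
G=rel(p-80*a,27,-14.3);print(G)
rel(p,27,-14.3,G)
E
```

```text
delta m [-0.0421 -0.1825  0.1912] rot [-5.78 26.59 24.06]
[[ 8.63399339e-01 -2.46999013e-01  4.39923936e-01  5.16100000e+02]
 [-2.20077732e-01 -9.69015731e-01 -1.12135205e-01  1.82160000e+02]
 [ 4.53990500e-01  1.04083409e-16 -8.91006524e-01  1.40080000e+02]
 [ 0.00000000e+00  0.00000000e+00  0.00000000e+00  1.00000000e+00]]
delta m [ 0.   -0.    0.08] rot [0. 0. 0.]
```

>>> carry_out:
  delta_pos:
    - [-0.0053,-0.0228,0.0239]
    - [-0.0105,-0.0456,0.0478]
    - [-0.0158,-0.0684,0.0717]
    - [-0.021,-0.0912,0.0956]
    - [-0.0263,-0.114,0.1195]
    - [-0.0316,-0.137,0.1434]
    - [-0.0368,-0.16,0.1673]
    - [-0.0421,-0.1825,0.1912]
  rot:
    - [-0.72,3.32,3.01]
    - [-1.45,6.65,6.02]
    - [-2.17,9.97,9.02]
    - [-2.89,13.3,12.03]
    - [-3.61,16.62,15.04]
    - [-4.34,19.94,18.05]
    - [-5.06,23.27,21.05]
    - [-5.78,26.59,24.06]
  claw: 0.085

```text
clock: 2.6
eef_pos: [520.0, 174.5, 147.6]
tcp_rot: [3.131, -0.453, -0.232]
contact_force: [0.7, -0.2, -0.1]
opening: 0.994
grasp_force: 0.0
```

Run:
```python
from h import *
r.grab_frame('side')
a=r.grab_frame('wrist');T=tool();print(T[:3])
C=cam('wrist',T)
Rr=R.from_euler('z',-14.3,degrees=True).as_matrix()
for q,c in(((-135.7,0,25),(0,0,255)),((-26,0,79),(0,255,0)),((0,-40,22),(255,0,0)),((0,40,22),(255,0,0)),((10,0,100),(0,255,255))):
    u=proj(C,Rr@np.array(q)+[582,165.3,0])[0];cv2.circle(a,tuple(int(v) for v in u),3,c,-1)
cv2.imwrite('pics/w3.png',a)
rel([551.3,173.2,68.8],27,-14.3,T)
```

```text
[[ 8.76708683e-01 -2.33880552e-01  4.20335311e-01  5.18469985e+02]
 [-2.05431177e-01 -9.72188186e-01 -1.12464052e-01  1.74521295e+02]
 [ 4.34948178e-01  1.22482329e-02 -9.00372180e-01  1.46002415e+02]]
delta m [-0.0045 -0.0073  0.0835] rot [0.28 1.21 1.  ]
```

View pics/w3.png

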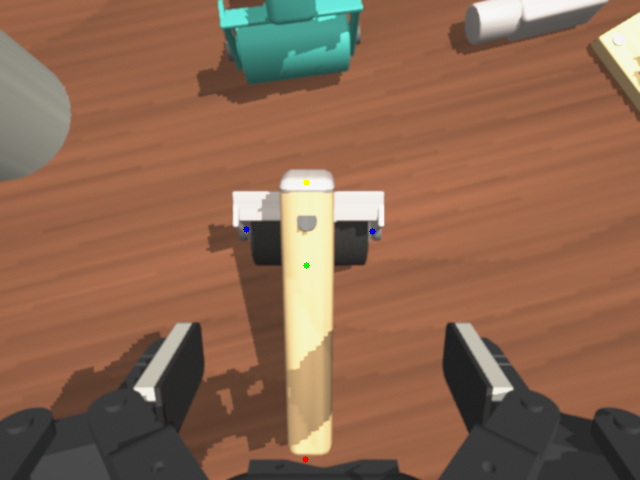

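The overlay of the roller model lands on the real roller: handle centre at column about 308, axle ends at (246,230) and (373,232).

>>> carry_out:
  delta_pos:
    - [-0.002,-0.003,0.01]
    - [-0.0045,-0.0065,0.02]
    - [-0.0045,-0.0065,0.03]
    - [-0.0045,-0.0065,0.04]
    - [-0.0045,-0.0065,0.04]
    - [-0.0045,-0.0065,0.04]
  rot:
    - [0.1,0.4,0.4]
    - [0.2,0.8,0.7]
    - [0.3,1.2,1.0]
    - [0.3,1.2,1.0]
    - [0.3,1.2,1.0]
    - [0.3,1.2,1.0]

```text
clock: 3.45
eef_pos: [537.6, 174.9, 114.6]
tcp_rot: [-3.139, -0.463, -0.251]
contact_force: [-1.3, 0.5, -0.2]
opening: 0.998
grasp_force: 0.0
```

Run:
```python
from h import *
r.grab_frame('side')
T=tool();print(T[:3])
rel([551.3,172.2,68.8],27,-14.3,T)
```

```text
[[ 8.66667898e-01 -2.46762374e-01  4.33584001e-01  5.37575718e+02]
 [-2.22017180e-01 -9.69071720e-01 -1.07742156e-01  1.75043666e+02]
 [ 4.46760704e-01 -2.88642929e-03 -8.94648837e-01  1.14670974e+02]]
delta m [-0.008  -0.0005  0.0473] rot [-0.15  0.46 -0.06]
```

>>> carry_out:
  delta_pos:
    - [-0.004,0,0.008]
    - [-0.008,0,0.016]
    - [-0.008,0,0.024]
    - [-0.008,0,0.032]
    - [-0.008,0,0.04]
    - [-0.008,0,0.047]
    - [-0.008,0,0.047]
    - [-0.008,0,0.047]
  rot:
    - [0,0.2,0]
    - [0,0.5,0]
    - [0,0.5,0]
    - [0,0.5,0]
    - [0,0.5,0]
    - [0,0.5,0]
    - [0,0.5,0]
    - [0,0.5,0]

```text
clock: 4.5
eef_pos: [558.5, 169.1, 81.0]
tcp_rot: [-3.139, -0.442, -0.243]
contact_force: [0.2, -0.1, -0.4]
opening: 0.998
grasp_force: 0.0
```

Run:
```python
from h import *
T=tool();print(T[:3],r.sense()['contact_force'])
rel([551.3,172.2,68.8],27,-14.3,T)
```

```text
[[ 8.77247576e-01 -2.39471521e-01  4.16040961e-01  5.58525204e+02]
 [-2.17433458e-01 -9.70900403e-01 -1.00374787e-01  1.69117671e+02]
 [ 4.27971240e-01 -2.40768634e-03 -9.03789146e-01  8.10438925e+01]] [ 0.17087045 -0.13292289 -0.35186124]
delta m [-0.0122 -0.0012  0.0078] rot [-0.32  1.66  0.34]
```

Run:
```python
from h import *
s=r.sense();print(s['qpos'],s['qvel'],s['eef_pos'],s['joint_efforts'])
```

```text
[ 0.43737422  0.43620217  2.10423075 -0.84839921  0.36407825  3.016479  ] [ 5.10808237e-04 -5.81427248e-03  1.97694116e-03 -5.59010814e-05
  8.04420829e-04  3.07348388e-04] [558.52520422 169.11767104  81.04389254] [-1.20192091e-01 -5.22171485e+01 -2.04964364e+01 -8.95133503e-01
 -3.33983637e-01  2.60484677e-05]
```

Joint 6 is at its limit, so I'll back off and use the half-turn grasp instead.

>>> carry_out:
  delta_pos:
    - [0,0,-0.03]
    - [0,0,-0.06]
    - [0,0,-0.07]
    - [0,0,-0.07]
    - [0,0,-0.07]
    - [0,0,-0.07]
    - [0,0,-0.07]
    - [0,0,-0.07]
  rot:
    - [0,0,0]
    - [0,0,-4]
    - [0,0,-14]
    - [0,0,-24]
    - [0,0,-34]
    - [0,0,-44]
    - [0,0,-54]
    - [0,0,-64]

```text
clock: 5.5
eef_pos: [529.3, 176.3, 144.6]
tcp_rot: [2.739, -0.189, 0.919]
contact_force: [-0.3, 0.1, -0.7]
opening: 0.999
grasp_force: 0.0
```

>>> carry_out:
  delta_pos:
    - [0,0,0]
    - [0,0,0]
    - [0,0,0]
    - [0,0,0]
    - [0,0,0]
    - [0,0,0]
    - [0,0,0]
    - [0,0,0]
  rot:
    - [0,0,-10]
    - [0,0,-20]
    - [0,0,-30]
    - [0,0,-40]
    - [0,0,-50]
    - [0,0,-60]
    - [0,0,-70]
    - [0,0,-80]

```text
clock: 6.5
eef_pos: [529.3, 176.3, 144.6]
tcp_rot: [2.87, 0.354, 2.228]
contact_force: [0.6, -1.3, -0.9]
opening: 0.996
grasp_force: 0.0
```

>>> carry_out:
  delta_pos:
    - [0,0,0]
    - [0,0,0]
    - [0,0,0]
    - [0,0,0]
    - [0,0,0]
  rot:
    - [0,0,-10]
    - [0,0,-20]
    - [0,0,-30]
    - [0,0,-36]
    - [0,0,-36]

```text
clock: 7.12
eef_pos: [529.4, 176.3, 144.6]
tcp_rot: [3.138, 0.443, 2.898]
contact_force: [-0.3, -0.3, -0.0]
opening: 0.999
grasp_force: 0.0
```

```bash
sed -i "s/-tilt,180\]/-tilt,180]/; s/.as_matrix()\n    G=np/&/" h.py
python3 - <<'E'
s=open('h.py').read()
s=s.replace("[yaw,-tilt,180],degrees=True).as_matrix()","[yaw,-tilt,180],degrees=True).as_matrix()@np.diag([-1,-1,1])")
open('h.py','w').write(s)
from h import *
T=tool();print(T[:3],r.sense()['qpos'])
a=np.array([.440,-.112,-.891]);p=np.array([551.3,172.2,68.8])
G=rel(p-60*a,27,-14.3);rel(p,27,-14.3,G)
E
```

```text
[[-8.76938427e-01  2.39893926e-01  4.16449156e-01  5.29370605e+02]
 [ 2.18047670e-01  9.70794308e-01 -1.00068103e-01  1.76277705e+02]
 [-4.28292200e-01  3.05220340e-03 -9.03635145e-01  1.44568432e+02]] [ 0.4793313   0.28857304  2.121639   -0.65866865  0.47671049 -0.29583795]
delta m [0.0141 0.0014 0.018 ] rot [ 0.34 -1.64  0.3 ]
delta m [-0.    0.    0.06] rot [-0. -0.  0.]
```

>>> carry_out:
  delta_pos:
    - [0.005,0.0005,0.006]
    - [0.01,0.001,0.012]
    - [0.0141,0.0014,0.018]
    - [0.0141,0.0014,0.018]
    - [0.0141,0.0014,0.018]
  rot:
    - [0.1,-0.6,0.1]
    - [0.2,-1.2,0.2]
    - [0.34,-1.64,0.3]
    - [0.34,-1.64,0.3]
    - [0.34,-1.64,0.3]

```text
clock: 7.75
eef_pos: [525.1, 178.9, 122.3]
tcp_rot: [3.141, 0.471, 2.892]
contact_force: [1.3, -1.1, -0.2]
opening: 0.997
grasp_force: 0.0
```

>>> carry_out:
  delta_pos:
    - [0,0,0.01]
    - [0,0,0.02]
    - [0,0,0.03]
    - [0,0,0.04]
    - [0,0,0.05]
    - [0,0,0.06]
    - [0,0,0.06]
    - [0,0,0.06]
  rot:
    - [0,0,0]
    - [0,0,0]
    - [0,0,0]
    - [0,0,0]
    - [0,0,0]
    - [0,0,0]
    - [0,0,0]
    - [0,0,0]

```text
clock: 8.75
eef_pos: [551.2, 172.0, 68.4]
tcp_rot: [-3.141, 0.471, 2.893]
contact_force: [0.1, -0.4, 0.1]
opening: 0.993
grasp_force: 0.0
```

Run:
```python
from h import *
rel([551.3,172.2,68.8],27,-14.3);s=r.sense();print(s['contact_force'],s['qpos'])
cv2.imwrite('pics/s4.png',cv2.resize(r.grab_frame('side')[130:290,170:390],None,fx=3,fy=3))
```

```text
delta m [-0.0002  0.0002 -0.0003] rot [-0.03 -0.03  0.04]
[ 0.05437385 -0.37617832  0.11496594] [ 0.46401854  0.45932075  2.13061961 -1.03771394  0.35231798  0.09544826]
```

View pics/s4.png

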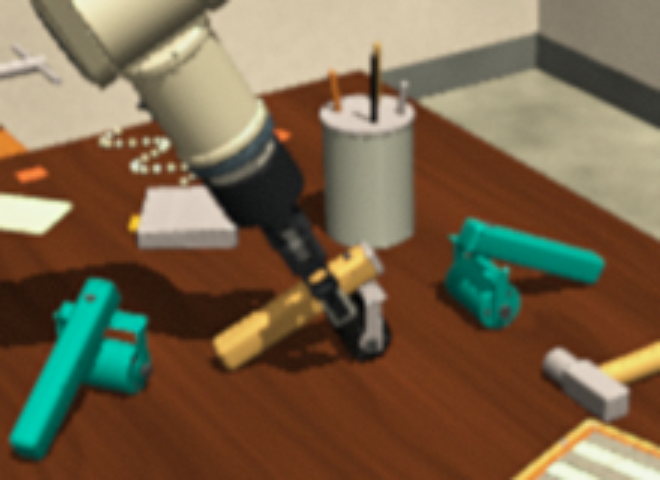

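The crop shows the open fingers straddling the handle just behind the wheel, square to the slope. I'll close firmly, then lift.

>>> carry_out:
  delta_pos:
    - [0,0,0]
    - [0,0,0]
    - [0,0,0]
    - [0,0,0]
    - [0,0,0]
    - [0,0,0]
    - [0,0,0]
    - [0,0,0]
  rot:
    - [0,0,0]
    - [0,0,0]
    - [0,0,0]
    - [0,0,0]
    - [0,0,0]
    - [0,0,0]
    - [0,0,0]
    - [0,0,0]
  claw: 0.0
  grip_force: 110

```text
clock: 9.8
eef_pos: [551.5, 172.3, 68.8]
tcp_rot: [-3.141, 0.471, 2.893]
contact_force: [-1.0, 2.1, 4.9]
opening: 0.291
grasp_force: 107.7
```

Run:
```python
from h import *
T=tool();print(T[:3])
p=T[:3,3]
G=rel(p+[0,0,90],0,-14.3)
Rr=lambda d:R.from_euler('z',d,degrees=True).as_matrix()
c=np.array([584.5,-162.5,0])+Rr(17)@np.array([-66,0,0]);print('start over lid x=-66:',c)
rel(np.r_[c[:2],p[2]+90],0,17,G)
```

```text
[[-8.63528740e-01  2.46237744e-01  4.40096681e-01  5.51534593e+02]
 [ 2.19335870e-01  9.69209451e-01 -1.11914322e-01  1.72277414e+02]
 [-4.54103393e-01 -1.12245078e-04 -8.90948986e-01  6.87823791e+01]]
delta m [-0.0409 -0.     -0.0802] rot [ 0.   27.01  0.05]
start over lid x=-66: [ 521.38388611 -181.79653251    0.        ]
delta m [-0.0582 -0.3506  0.    ] rot [  0.   -0.  -31.3]
```

>>> carry_out:
  delta_pos:
    - [-0.0068,0,-0.0134]
    - [-0.0136,0,-0.0267]
    - [-0.0205,0,-0.04]
    - [-0.0273,0,-0.0535]
    - [-0.034,0,-0.067]
    - [-0.0409,0,-0.0802]
    - [-0.0409,0,-0.0802]
    - [-0.0409,0,-0.0802]
  rot:
    - [0,0,0]
    - [0,5,0]
    - [0,11,0]
    - [0,17,0]
    - [0,22,0]
    - [0,27,0]
    - [0,27,0]
    - [0,27,0]

```text
clock: 10.8
eef_pos: [550.1, 171.6, 157.1]
tcp_rot: [-3.139, -0.001, 2.892]
contact_force: [-0.2, 0.9, -3.4]
opening: 0.287
grasp_force: 108.7
```

Run:
```python
from h import *
T=tool();print(T[:3],r.sense()['contact_force'],r.sense()['qpos'])
c=np.array([584.5,-162.5,0])+R.from_euler('z',17,degrees=True).as_matrix()@np.array([-70,0,0]);print(c)
rel([c[0],c[1],150],0,17)
```

```text
[[-9.69072452e-01  2.46772617e-01 -1.36325247e-03  5.50122841e+02]
 [ 2.46774956e-01  9.69070849e-01 -1.95238497e-03  1.71577827e+02]
 [ 8.39293081e-04 -2.22841905e-03 -9.99997165e-01  1.57110127e+02]] [-0.16174034  0.94378088 -3.42964771] [ 0.30053171  0.39235677  1.82399942 -0.00182689  0.92711738 -1.01981682]
[ 517.55866708 -182.96601933    0.        ]
delta m [-0.0559 -0.3516  0.0078] rot [ -0.11  -0.08 -31.29]
```

>>> carry_out:
  delta_pos:
    - [-0.007,-0.044,0]
    - [-0.014,-0.088,0]
    - [-0.021,-0.132,0]
    - [-0.028,-0.176,0]
    - [-0.035,-0.22,0]
    - [-0.042,-0.264,0]
    - [-0.049,-0.308,0]
    - [-0.0559,-0.3516,0]
  rot:
    - [0,0,-4]
    - [0,0,-8]
    - [0,0,-12]
    - [0,0,-16]
    - [0,0,-20]
    - [0,0,-24]
    - [0,0,-28]
    - [0,0,-31.3]

```text
clock: 11.8
eef_pos: [517.4, -183.0, 157.6]
tcp_rot: [-3.141, -0.002, -2.842]
contact_force: [0.5, 0.5, -3.2]
opening: 0.292
grasp_force: 109.1
```

>>> carry_out:
  delta_pos:
    - [0,0,0]
    - [0,0,0]
    - [0,0,0]
  rot:
    - [0,0,0]
    - [0,0,0]
    - [0,0,0]

```text
clock: 12.18
eef_pos: [518.5, -181.2, 158.3]
tcp_rot: [3.141, -0.001, -2.843]
contact_force: [0.5, -0.5, -3.3]
opening: 0.288
grasp_force: 109.4
```

Run:
```python
from h import *
a,b=r.grab_frame('side'),r.grab_frame('wrist');T=tool();print(r.sense()['contact_force'],r.sense()['qpos'])
z=np.zeros((480,790,3),np.uint8);z[:360,:480]=cv2.resize(b,(480,360));q=cv2.resize(a[210:360,280:430],(300,300));z[:300,485:785]=q
cv2.imwrite('pics/m5.png',z);rel([517.6,-183,150],0,17)
```

```text
[ 0.53773719  0.4290736  -3.17146641] [-3.38639838e-01  3.53364952e-01  1.88148110e+00 -7.41351420e-04
  9.07238138e-01 -2.20747880e+00]
delta m [ 0.0017 -0.0012  0.0086] rot [-0.01 -0.04  0.1 ]
```

View pics/m5.png

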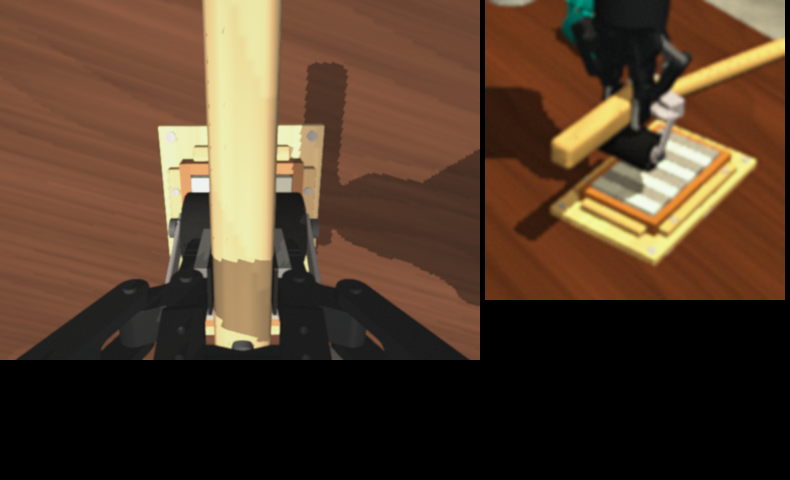

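The wrist view shows the level handle and wheel centred over the lid (handle column 243, lid middle 242), aligned with it. The side view shows the wheel above the first strip. I'll go down next.

>>> carry_out:
  delta_pos:
    - [0.0005,-0.001,0.01]
    - [0.001,-0.001,0.02]
    - [0.0015,-0.001,0.03]
    - [0.0015,-0.001,0.038]
    - [0.0015,-0.001,0.042]
    - [0.0015,-0.001,0.044]
  rot:
    - [0,0,0]
    - [0,0,0]
    - [0,0,0]
    - [0,0,0]
    - [0,0,0]
    - [0,0,0]

```text
clock: 13.02
eef_pos: [517.7, -183.9, 114.5]
tcp_rot: [-3.141, -0.001, -2.844]
contact_force: [-0.4, -0.4, -3.0]
opening: 0.286
grasp_force: 109.4
```

>>> carry_out:
  delta_pos:
    - [0,0,0.001]
    - [0,0,0.002]
    - [0,0,0.003]
    - [0,0,0.004]
  rot:
    - [0,0,0]
    - [0,0,0]
    - [0,0,0]
    - [0,0,0]

```text
clock: 13.52
eef_pos: [517.8, -183.9, 110.8]
tcp_rot: [-3.141, -0.0, -2.844]
contact_force: [0.0, -0.2, 0.9]
opening: 0.288
grasp_force: 109.7
```

>>> carry_out:
  delta_pos:
    - [0,0,0.001]
    - [0,0,0.002]
    - [0,0,0.002]
  rot:
    - [0,0,0]
    - [0,0,0]
    - [0,0,0]

```text
clock: 13.9
eef_pos: [518.1, -183.8, 109.1]
tcp_rot: [-3.141, 0.0, -2.844]
contact_force: [-0.3, 2.4, 3.8]
opening: 0.289
grasp_force: 110.2
```

>>> carry_out:
  delta_pos:
    - [0,0,0.001]
    - [0,0,0.002]
    - [0,0,0.002]
  rot:
    - [0,0,0]
    - [0,0,0]
    - [0,0,0]

```text
clock: 14.28
eef_pos: [517.6, -184.0, 107.2]
tcp_rot: [-3.141, -0.001, -2.844]
contact_force: [-3.0, 1.0, 8.7]
opening: 0.289
grasp_force: 111.3
```

>>> carry_out:
  delta_pos:
    - [0,0,0.001]
    - [0,0,0.001]
    - [0,0,0.001]
  rot:
    - [0,0,0]
    - [0,0,0]
    - [0,0,0]

```text
clock: 14.65
eef_pos: [517.5, -184.0, 106.3]
tcp_rot: [-3.141, -0.001, -2.844]
contact_force: [-3.6, 0.9, 9.5]
opening: 0.286
grasp_force: 111.3
```

>>> carry_out:
  delta_pos:
    - [0,0,0.001]
    - [0,0,0.001]
    - [0,0,0.001]
  rot:
    - [0,0,0]
    - [0,0,0]
    - [0,0,0]

```text
clock: 15.02
eef_pos: [517.6, -184.0, 105.5]
tcp_rot: [-3.141, -0.001, -2.844]
contact_force: [-4.2, 2.2, 12.3]
opening: 0.288
grasp_force: 112.0
```

>>> carry_out:
  delta_pos:
    - [0,0,0.0005]
    - [0,0,0.0005]
    - [0,0,0.0005]
  rot:
    - [0,0,0]
    - [0,0,0]
    - [0,0,0]

```text
clock: 15.4
eef_pos: [517.8, -183.9, 105.4]
tcp_rot: [-3.141, -0.0, -2.844]
contact_force: [-5.5, 3.8, 17.4]
opening: 0.29
grasp_force: 112.5
```

>>> carry_out:
  delta_pos:
    - [-0.002,0,0]
    - [-0.004,0,0]
    - [-0.006,0,0]
    - [-0.008,0,0]
  rot:
    - [0,0,0]
    - [0,0,0]
    - [0,0,0]
    - [0,0,0]

```text
clock: 15.9
eef_pos: [526.0, -181.5, 105.4]
tcp_rot: [-3.141, 0.001, -2.844]
contact_force: [-2.4, 4.6, 15.5]
opening: 0.289
grasp_force: 112.3
```

>>> carry_out:
  delta_pos:
    - [-0.002,0,0]
    - [-0.004,0,0]
    - [-0.006,0,0]
    - [-0.008,0,0]
    - [-0.01,0,0]
  rot:
    - [0,0,0]
    - [0,0,0]
    - [0,0,0]
    - [0,0,0]
    - [0,0,0]

```text
clock: 16.52
eef_pos: [534.7, -178.9, 105.4]
tcp_rot: [-3.141, -0.001, -2.844]
contact_force: [-7.3, 0.9, 18.4]
opening: 0.288
grasp_force: 112.5
```

>>> carry_out:
  delta_pos:
    - [-0.0025,0,0]
    - [-0.005,0,0]
    - [-0.0075,0,0]
    - [-0.01,0,0]
    - [-0.0125,0,0]
    - [-0.015,0,0]
    - [-0.0175,0,0]
    - [-0.02,0,0]
  rot:
    - [0,0,0]
    - [0,0,0]
    - [0,0,0]
    - [0,0,0]
    - [0,0,0]
    - [0,0,0]
    - [0,0,0]
    - [0,0,0]

```text
clock: 17.52
eef_pos: [554.0, -173.1, 105.5]
tcp_rot: [-3.141, -0.001, -2.844]
contact_force: [-6.5, 1.5, 15.9]
opening: 0.29
grasp_force: 112.4
```

>>> carry_out:
  delta_pos:
    - [-0.0025,0,0]
    - [-0.005,0,0]
    - [-0.0075,0,0]
    - [-0.01,0,0]
    - [-0.0125,0,0]
    - [-0.015,0,0]
    - [-0.0175,0,0]
    - [-0.02,0,0]
  rot:
    - [0,0,0]
    - [0,0,0]
    - [0,0,0]
    - [0,0,0]
    - [0,0,0]
    - [0,0,0]
    - [0,0,0]
    - [0,0,0]

```text
clock: 18.52
eef_pos: [573.4, -167.3, 105.5]
tcp_rot: [-3.14, -0.0, -2.844]
contact_force: [-3.4, 2.0, 14.6]
opening: 0.288
grasp_force: 112.3
```

>>> carry_out:
  delta_pos:
    - [-0.0025,0,0]
    - [-0.005,0,0]
    - [-0.0075,0,0]
    - [-0.01,0,0]
    - [-0.0125,0,0]
    - [-0.015,0,0]
    - [-0.0175,0,0]
    - [-0.02,0,0]
  rot:
    - [0,0,0]
    - [0,0,0]
    - [0,0,0]
    - [0,0,0]
    - [0,0,0]
    - [0,0,0]
    - [0,0,0]
    - [0,0,0]

```text
clock: 19.52
eef_pos: [592.9, -161.4, 105.5]
tcp_rot: [-3.14, 0.0, -2.844]
contact_force: [-2.4, 1.5, 12.8]
opening: 0.283
grasp_force: 112.1
```

>>> carry_out:
  delta_pos:
    - [-0.0025,0,0]
    - [-0.005,0,0]
    - [-0.0075,0,0]
    - [-0.01,0,0]
    - [-0.0125,0,0]
    - [-0.015,0,0]
    - [-0.0175,0,0]
    - [-0.02,0,0]
  rot:
    - [0,0,0]
    - [0,0,0]
    - [0,0,0]
    - [0,0,0]
    - [0,0,0]
    - [0,0,0]
    - [0,0,0]
    - [0,0,0]

```text
clock: 20.52
eef_pos: [612.3, -155.5, 105.5]
tcp_rot: [-3.14, 0.001, -2.844]
contact_force: [-2.1, 2.0, 11.1]
opening: 0.288
grasp_force: 111.8
```

>>> carry_out:
  delta_pos:
    - [-0.0025,0,0]
    - [-0.005,0,0]
    - [-0.0075,0,0]
    - [-0.01,0,0]
    - [-0.0125,0,0]
    - [-0.015,0,0]
    - [-0.0175,0,0]
    - [-0.02,0,0]
  rot:
    - [0,0,0]
    - [0,0,0]
    - [0,0,0]
    - [0,0,0]
    - [0,0,0]
    - [0,0,0]
    - [0,0,0]
    - [0,0,0]

```text
clock: 21.52
eef_pos: [631.7, -149.6, 105.5]
tcp_rot: [-3.14, 0.002, -2.844]
contact_force: [-1.1, 0.7, 11.4]
opening: 0.288
grasp_force: 111.7
```

>>> carry_out:
  delta_pos:
    - [-0.0025,0,0]
    - [-0.005,0,0]
    - [-0.0075,0,0]
    - [-0.01,0,0]
    - [-0.0125,0,0]
    - [-0.015,0,0]
    - [-0.0175,0,0]
    - [-0.02,0,0]
  rot:
    - [0,0,0]
    - [0,0,0]
    - [0,0,0]
    - [0,0,0]
    - [0,0,0]
    - [0,0,0]
    - [0,0,0]
    - [0,0,0]

```text
clock: 22.52
eef_pos: [650.9, -143.7, 105.6]
tcp_rot: [-3.14, 0.002, -2.844]
contact_force: [-0.8, 2.0, 10.6]
opening: 0.29
grasp_force: 111.5
```

>>> carry_out:
  delta_pos:
    - [0.003,0,0.0005]
    - [0.008,0,0.0005]
    - [0.013,0,0.0005]
    - [0.018,0,0.0005]
    - [0.023,0,0.0005]
    - [0.028,0,0.0005]
    - [0.033,0,0.0005]
    - [0.038,0,0.0005]
  rot:
    - [0,0,0]
    - [0,0,0]
    - [0,0,0]
    - [0,0,0]
    - [0,0,0]
    - [0,0,0]
    - [0,0,0]
    - [0,0,0]

```text
clock: 23.52
eef_pos: [614.9, -154.9, 105.4]
tcp_rot: [-3.139, 0.003, -2.844]
contact_force: [0.1, 1.6, 12.9]
opening: 0.289
grasp_force: 111.7
```

>>> carry_out:
  delta_pos:
    - [0.005,0,0]
    - [0.01,0,0]
    - [0.015,0,0]
    - [0.02,0,0]
    - [0.025,0,0]
    - [0.03,0,0]
    - [0.035,0,0]
    - [0.04,0,0]
  rot:
    - [0,0,0]
    - [0,0,0]
    - [0,0,0]
    - [0,0,0]
    - [0,0,0]
    - [0,0,0]
    - [0,0,0]
    - [0,0,0]

```text
clock: 24.52
eef_pos: [576.8, -166.8, 105.4]
tcp_rot: [-3.139, 0.003, -2.844]
contact_force: [0.7, 2.1, 13.0]
opening: 0.289
grasp_force: 111.7
```

>>> carry_out:
  delta_pos:
    - [0.005,0,0]
    - [0.01,0,0]
    - [0.015,0,0]
    - [0.02,0,0]
    - [0.025,0,0]
    - [0.03,0,0]
    - [0.035,0,0]
    - [0.04,0,0]
  rot:
    - [0,0,0]
    - [0,0,0]
    - [0,0,0]
    - [0,0,0]
    - [0,0,0]
    - [0,0,0]
    - [0,0,0]
    - [0,0,0]

```text
clock: 25.52
eef_pos: [538.6, -178.6, 105.4]
tcp_rot: [-3.139, 0.003, -2.844]
contact_force: [0.3, 2.3, 14.3]
opening: 0.291
grasp_force: 111.8
```

>>> carry_out:
  delta_pos:
    - [0.005,0,0]
    - [0.01,0,0]
    - [0.015,0,0]
    - [0.018,0,0]
    - [0.018,0,0]
  rot:
    - [0,0,0]
    - [0,0,0]
    - [0,0,0]
    - [0,0,0]
    - [0,0,0]

```text
clock: 26.15
eef_pos: [521.2, -184.1, 105.4]
tcp_rot: [-3.139, 0.003, -2.844]
contact_force: [-1.7, 0.7, 14.2]
opening: 0.286
grasp_force: 112.0
```

All strips are flat: z stayed constant both ways. Now I'll lift and carry the roller back to its original place.

>>> carry_out:
  delta_pos:
    - [0,0,-0.005]
    - [0,0,-0.015]
    - [0,0,-0.03]
    - [0,0,-0.052]
    - [0,0,-0.052]
    - [0,0,-0.052]
  rot:
    - [0,0,0]
    - [0,0,0]
    - [0,0,0]
    - [0,0,0]
    - [0,0,0]
    - [0,0,0]

```text
clock: 26.9
eef_pos: [519.4, -183.1, 155.5]
tcp_rot: [-3.141, -0.001, -2.844]
contact_force: [-0.8, -0.4, -3.8]
opening: 0.294
grasp_force: 109.6
```

Run:
```python
from h import *
T=tool();print(T[:3,3],r.sense()['contact_force']);rel([551,172,157],0,-14.3)
for n in (1,):
  b=r.grab_frame('wrist');a=r.grab_frame('side')
  z=np.zeros((480,790,3),np.uint8);z[:360,:480]=cv2.resize(b,(480,360));z[:300,485:785]=cv2.resize(a[210:360,280:430],(300,300));cv2.imwrite('pics/m6.png',z)
```

```text
[ 519.40760398 -183.14647942  155.53805791] [-0.80540293 -0.41001489 -3.77192544]
delta m [-0.1342  0.3303 -0.0016] rot [-2.000e-02 -3.000e-02  3.133e+01]
```

View pics/m6.png

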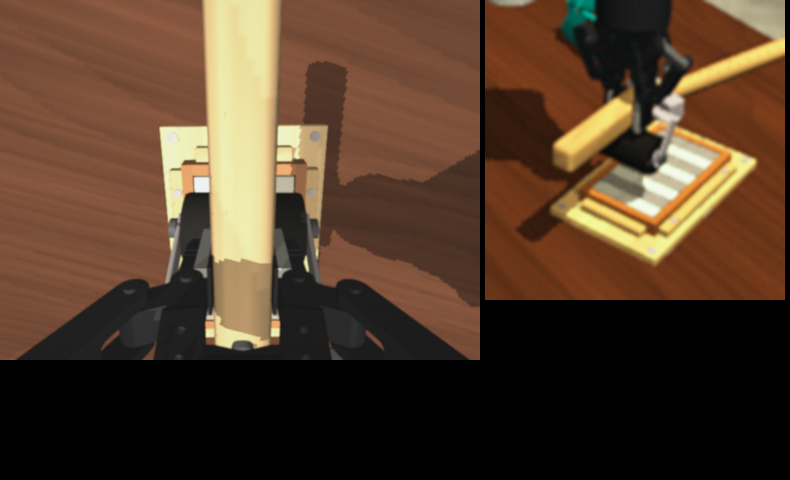

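The side view shows the strips level inside the rim, and the grip on the handle has not changed. Next I carry it back.

>>> carry_out:
  delta_pos:
    - [-0.0168,0.0413,0]
    - [-0.0336,0.0826,0]
    - [-0.0503,0.1239,0]
    - [-0.0671,0.1652,0]
    - [-0.0839,0.2064,0]
    - [-0.1007,0.2477,0]
    - [-0.1174,0.289,0]
    - [-0.1342,0.3303,-0.0016]
  rot:
    - [0,0,4]
    - [0,0,8]
    - [0,0,12]
    - [0,0,16]
    - [0,0,20]
    - [0,0,24]
    - [0,0,28]
    - [0,0,31.3]

```text
clock: 28.0
eef_pos: [550.7, 173.2, 156.2]
tcp_rot: [-3.14, -0.002, 2.891]
contact_force: [1.1, -1.1, -3.6]
opening: 0.289
grasp_force: 109.5
```

>>> carry_out:
  delta_pos:
    - [0,0,0]
    - [0,0,0]
    - [0,0,0]
  rot:
    - [0,0,0]
    - [0,0,0]
    - [0,0,0]

```text
clock: 28.38
eef_pos: [550.8, 170.8, 156.7]
tcp_rot: [-3.14, -0.001, 2.892]
contact_force: [0.1, 0.8, -3.6]
opening: 0.292
grasp_force: 109.9
```

Run:
```python
from h import *
T=tool();print(T[:3,3],r.sense()['contact_force']);G=rel([546,173,90],27,-14.3);rel([546,173,70],27,-14.3,G)
```

```text
[550.82970266 170.77223268 156.7472524 ] [ 0.14995731  0.82125763 -3.64895831]
delta m [0.0052 0.0011 0.0668] rot [-8.000e-02 -2.707e+01  1.000e-02]
delta m [0.0091 0.     0.0178] rot [-0. -0.  0.]
```

>>> carry_out:
  delta_pos:
    - [0.001,0,0.008]
    - [0.001,0,0.017]
    - [0.002,0,0.025]
    - [0.003,0,0.033]
    - [0.004,0.001,0.042]
    - [0.005,0.001,0.05]
    - [0.005,0.001,0.058]
    - [0.005,0.001,0.0668]
  rot:
    - [0,-5,0]
    - [0,-10,0]
    - [0,-15,0]
    - [0,-20,0]
    - [0,-24,0]
    - [0,-27,0]
    - [0,-27,0]
    - [0,-27,0]

```text
clock: 29.38
eef_pos: [547.0, 173.5, 90.2]
tcp_rot: [-3.141, 0.47, 2.892]
contact_force: [0.5, 0.9, -3.2]
opening: 0.288
grasp_force: 109.9
```

>>> carry_out:
  delta_pos:
    - [0.002,0,0.004]
    - [0.004,0,0.008]
    - [0.006,0,0.012]
    - [0.0075,0,0.015]
    - [0.0075,0,0.015]
    - [0.0075,0,0.015]
  rot:
    - [0,0,0]
    - [0,0,0]
    - [0,0,0]
    - [0,0,0]
    - [0,0,0]
    - [0,0,0]

```text
clock: 30.12
eef_pos: [546.8, 174.1, 73.7]
tcp_rot: [-3.141, 0.471, 2.893]
contact_force: [-0.1, 0.3, -2.8]
opening: 0.284
grasp_force: 109.9
```

>>> carry_out:
  delta_pos:
    - [0.0005,0,0.001]
    - [0.001,0,0.002]
    - [0.0015,0,0.003]
    - [0.0018,0,0.0036]
    - [0.0018,0,0.0036]
  rot:
    - [0,0,0]
    - [0,0,0]
    - [0,0,0]
    - [0,0,0]
    - [0,0,0]

```text
clock: 30.75
eef_pos: [546.7, 174.0, 69.5]
tcp_rot: [-3.141, 0.471, 2.893]
contact_force: [-0.4, 0.0, -3.3]
opening: 0.289
grasp_force: 109.9
```

>>> carry_out:
  delta_pos:
    - [0.0003,0,0.0005]
    - [0.0005,0,0.001]
    - [0.0005,0,0.001]
  rot:
    - [0,0,0]
    - [0,0,0]
    - [0,0,0]

```text
clock: 31.12
eef_pos: [547.1, 174.1, 68.8]
tcp_rot: [-3.141, 0.472, 2.893]
contact_force: [0.6, -0.5, 2.7]
opening: 0.285
grasp_force: 111.0
```

>>> carry_out:
  delta_pos:
    - [0,0,0]
    - [0,0,0]
    - [0,0,0]
    - [0,0,0]
    - [0,0,0]
    - [0,0,0]
    - [0,0,0]
    - [0,0,0]
  rot:
    - [0,0,0]
    - [0,0,0]
    - [0,0,0]
    - [0,0,0]
    - [0,0,0]
    - [0,0,0]
    - [0,0,0]
    - [0,0,0]
  claw: 0.085
  grip_force: 40

```text
clock: 32.12
eef_pos: [546.7, 174.0, 68.5]
tcp_rot: [-3.141, 0.471, 2.893]
contact_force: [-0.1, 0.5, -0.2]
opening: 1.0
grasp_force: 0.0
```

>>> carry_out:
  delta_pos:
    - [0,0,-0.01]
    - [0,0,-0.025]
    - [0,0,-0.045]
    - [0,0,-0.065]
    - [0,0,-0.085]
    - [0,0,-0.1]
    - [0,0,-0.1]
    - [0,0,-0.1]
  rot:
    - [0,0,0]
    - [0,0,0]
    - [0,0,0]
    - [0,0,0]
    - [0,0,0]
    - [0,0,0]
    - [0,0,0]
    - [0,0,0]

```text
clock: 33.12
eef_pos: [502.8, 185.1, 157.2]
tcp_rot: [-3.141, 0.471, 2.893]
contact_force: [0.2, 0.3, -0.4]
opening: 0.998
grasp_force: 0.0
```

Run:
```python
from h import *
a=r.grab_frame('side');cv2.imwrite('pics/s7.png',cv2.resize(a[190:350,170:430],None,fx=3,fy=3,interpolation=cv2.INTER_CUBIC))
```

```text
(no output)
```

View pics/s7.png

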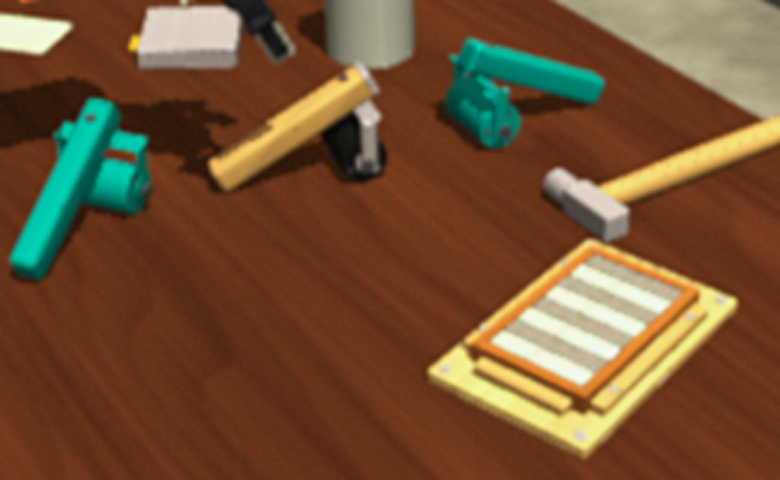

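The roller stands on its wheel and butt at about (300,130) in the crop. The strips lie flush in the lid, and the other tools look undisturbed.

```bash
python3 -c "
from rig import r
print(r.sign_off())"
```

```text
the job is handed in; nothing more can be done
None
```

I rolled all eight strips down until they looked flush with the rim, put the roller back on the bench on its wheel and butt, clear of the lid, and handed in the job at about 33 s; sign-off returned no verdict.

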